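# Refit the knife sharpener on its keyhole board

### The job

Put the washed knife sharpener back on its wooden board: lower its foot plate over the two screw heads until it lies flush on the steel strip, then draw it gently towards the robot's side of the board until the screw necks stop it and the spring catch springs up behind the plate. Then tug it gently back until it bears on the catch, to be sure that it holds, and let go; do not force it against the screws, and leave the other things where they are.

Things in the scene. Friction and masses are not known exactly. Their poses are not given: they have to be found in the camera images.
- sharpener_grip (a point): Middle of the black housing of the knife sharpener (loose, 0.5 to 0.75 kg): housing 40 (x) x 90 (y) mm, from 3 to 53 mm above the foot's underside; this point is 30 mm above it. Steel foot plate 76 (x) x 190 (y) x 3.5 mm, centred under it. Two blade slots run along x across the top. Grip the housing's 40 mm. -x is the side that faces the robot when fitted.
- keyholes (a point): Point under the foot plate midway between the round holes of its two keyholes (8 mm to -x of the housing's middle, at the plate's underside). The holes lie 75 mm either side of it along the sharpener's y, 18 mm across. From each a 9 mm wide slot runs 16 mm to +x (to its round end's centre), so a screw neck enters it when the plate moves to -x.
- board: Fixed wooden board 210 (x) x 300 (y) mm, top 20 mm up; origin under its centre, +x away from the robot. On it a dark steel strip (74 x 210 x 5 mm, top 25 mm up) carries two brass-headed screws 75 mm either side of its middle along y: heads 14 mm, domed, tops 34 mm up, undersides 30 mm up; necks 6 mm. The plate flush: underside 25 mm up; caught on the heads: 34 mm.
- screws_nominal (a point): Nominal middle between the screws, on the strip's top face, fixed to the board 25 mm to -x of its centre. The strip is clamped in elongated holes: the real screws lie up to 10 mm from here along the board's x, either way (along y exact); feel for them. From holes centred over the heads to the hard stop is 17.5 mm along the board's -x. Touch softly: the necks bear 25 N, the heads 70 N of impact.
- catch (a joint): Spring catch, angle in rad: a steel leaf 20 mm wide at the far (+x) side of the strip, its nose 4 mm proud of the strip at 0 (up). The plate lying flush over the heads holds it down at about 0.07 (some 1.5 N). It springs up (below 0.02) behind the plate's far edge 1.5 mm before the hard stop, so the plate then has 1.5 mm of play until it bears on the catch; tug with 5 N or more.
- knife: Kitchen knife, 300 mm long, lying flat to the right of the board; origin at the heel of the blade, on the worktop. Leave it alone.
- tumbler: Clear glass tumbler, 81 x 81 x 92 mm; origin under its centre. Leave it alone.
- honey_jar: Honey jar with metal lid, 71 x 71 x 110 mm; origin under its centre. Leave it alone.
- masking_tape: Roll of masking tape lying flat, 98 x 96 x 25 mm; origin under its centre. Leave it alone.
- orange_cup: Orange enamel cup, 78 x 105 x 76 mm; origin under its centre. Leave it alone.
- spice_jar: Small spice jar with red cap, 45 x 45 x 106 mm; origin under its centre. Leave it alone.

How it is judged:
On the way, in this order (a step that is already met when the one before it is completed fails the run):
1. the foot plate has dropped over both screw heads and lies flush on the strip, pressing the catch down (z of sharpener_grip in the frame of board below 0.0575 m and value of joint catch above 0.035 rad and y of sharpener_grip in the frame of board between -0.006 and 0.006 m), for 0.1 s.
2. the plate has been drawn home and the catch has sprung up behind it (z of sharpener_grip in the frame of board below 0.0575 m and value of joint catch below 0.02 rad and x of sharpener_grip in the frame of board below -0.021 m), for 0.1 s.
3. the sharpener has been tugged back against the raised catch with at least 3 N (contact force between sharpener and catch above 3 N and value of joint catch below 0.02 rad), for 0.1 s.
At the end, for the whole second after the job is handed in: The sharpener lies flush on the strip (plate underside within 2 mm of it), its screws in the keyhole slots, along the board within 0.06 rad and centred within 5 mm side to side, the catch up (below 0.02 rad) behind its plate, released (z of sharpener_grip in the frame of board between 0.052 and 0.057 m and x of sharpener_grip in the frame of board between -0.048 and -0.021 m and y of sharpener_grip in the frame of board between -0.005 and 0.005 m and angle between the x axis of sharpener_grip and the x axis of board, either way round below 0.06 rad and value of joint catch below 0.02 rad); the robot touches nothing.
It fails at once if the plate was pressed on the screw heads with more than 70 N (impact included) (contact force between sharpener and screw_heads above 70 N).
It fails at once if the plate was rammed or pulled against the screw necks with more than 25 N (contact force between sharpener and screw_necks above 25 N).
It fails at once if another thing on the worktop was pushed or knocked by more than 30 mm (distance of any of knife, tumbler, honey_jar, masking_tape, orange_cup, spice_jar from where it was at the start of the episode above 0.03 m).
It also fails if it takes over 64 s, if anything falls off the work surface, if the arm or the gripper's body presses on something with over 40 N, if the wrist force passes 120 N, or if a joint passes its speed limit or range.

### The arm

A 6-joint arm with a two-finger parallel gripper is mounted at the origin on a cart in front of the work surface, level with it; the furniture and walls round the work are solid. World frame = base frame: x ahead of the robot, y to its left, z up, the work surface at z = 0. Lengths are in m, angles in rad, forces in N, time in s.
With the tool pointing down it reaches from about 0.3 to 0.75 m from the base axis. Payload 8.5 kg.
Tool frame: the origin (TCP) lies at the very end of the fingers, on their centre line; the grasp point (between the pads) lies 19 mm behind it; z points along the fingers, y is the line along which they close (so a half turn about z gives the same grasp; the last joint's range is limited). The gripper opens to 88 mm and grips with 3 to 60 N. Pads are 18 mm wide; open, the fingers measure 123 mm over their backs; the gripper's body (75 mm by 187 mm) begins 45 mm behind the grasp point.
Start: joints at [-1.406, 0.381, 1.297, -0, 1.464, -0.215], TCP at [0.204, -0.511, 0.208] pointing down, gripper open.
Joint ranges: [-3.11, 3.11], [-0.89, 2.33], [0.22, 2.48], [-1.42, 4.56], [0.17, 2.85], [-2.88, 2.88]. Speed limits (rad/s): [2.39, 2.39, 3.14, 3.14, 3.14, 3.14].

### API

Orientations are given as a unit quaternion [x, y, z, w].
In Python, from cell import arm gives the robot as it stands.
- The arm moves only by the tool play_rows, never from a script. Its argument "series" is a list of rows, each an object with "linear": the shift along the tool's x, y, z in mm, a list of three; "twist": the turn about the tool's z in rad. A call has 1 to 5 rows; each row is the pose to reach, as a shift and turn from the pose commanded when the call began, along the tool's axes at that moment; what a row does not reach only later rows make up. A row lasts 1/8 s, in which the tool goes at most 62.5 mm and 10.7 degrees, less where a joint would pass 70% of its speed; a pose out of reach is approached as far as the arm can. A call with a gripper value outside its range is refused whole. "jaw" is the closure, from 0 (fully open) to 1 (shut), set as the call begins (left out, the last holds). The fingers move at their own pace and stop on an object; "squeeze" is the grip in N (left out, the last holds). Time passes only in rows, so rows that repeat a pose let the fingers close. It gives the time, the measured TCP pose, the force, the opening and the grip force at its end, in the units of the state.
- arm.get_state(): the state, without advancing time (a new reading comes with each control period).
- arm.camera(name): name is "scene" or "top"; returns the picture (384x512x3 uint8, red, green, blue); there is no depth.
- arm.camera_params(name): a dict with "intrinsics" (3x3 intrinsics, pixels), "rvec" (rotation vector, rad) and "tvec" (3), from world to camera coordinates, as OpenCV has them. Camera axes: x right, y down, z forward; pixel columns grow to the right and rows downward; lengths in m; the calibration is good to about 2 mm. A picture is of the moment at which its call begins. camera_params takes no time and is no camera call.
- arm.finish_job(): hands the job in; it is judged then, once.
Trained networks look in the newest picture that a camera, given by its name, has taken for a name from the list of things; names that differ only in an ending like _2 or _b are one class to them, and where a whole thing is asked for, a point or a joint stands for the part that bears it (a point fixed in the world has none). Each returns a list of dicts, best first, with "score" (0 to 1); they miss things now and then, are a little off and sometimes report something else, mostly with a low value. They report only what shows in the picture. A call takes as long as a camera call.
- arm.recognise(thing, camera): "extent" ([centre column, centre row, width, height] in pixels, round what is visible of it).
The state is a dict: "time_s": time; "joints": joint angles; "qd": joint speeds; "joint_efforts": joint torques, N m; "position": TCP position; "orientation": TCP orientation; "force": force on the tool from outside, world axes, zero at the start; "torque": the same for the moment, N m; "finger_gap": finger opening in m; "grip_force": force on a finger pad.
Only numpy, scipy, OpenCV 4.12 (cv2) and the standard library are available. Lean on these libraries where they do the work, as an engineer would, in place of code of your own. Each camera call takes 0.05 s, during which the arm holds its last target. There are 200 camera calls.

## Working session

There is one attempt and no reset: what is moved stays moved. The work goes in short steps, Python scripts to look and compute and a tool call to move; the robot and the scene stay as the last step left them, time stands still between calls to the robot, and variables do not carry over. Pictures are saved under pics/ and viewed, at most 10 in all, crops included, and the job is handed in when it is done.

Besides the shell and the picture viewer there is one more tool, called after "Emit:" as name(argument=value, ...), one argument or row to a line, values as JSON. play_rows: Moves the arm, as the interface text tells. Its arguments: {"type":"object","properties":{"series":{"type":"array","items":{"type":"object","properties":{"linear":{"type":"array","items":{"type":"number"}},"twist":{"type":"number"}}}},"jaw":{"type":"number"},"squeeze":{"type":"number"}},"required":["series"]}

```bash
mkdir -p pics; cat > h.py <<'E'
import numpy as np, cv2
from cell import arm
def P(cam):
    p=arm.camera_params(cam); K=np.array(p["intrinsics"],float); R=cv2.Rodrigues(np.array(p["rvec"],float))[0]; t=np.array(p["tvec"],float).ravel(); return K,R,t
def ray(cam,u,v,z):
    K,R,t=P(cam); d=R.T@np.linalg.solve(K,[u,v,1.0]); c=-R.T@t; return c+d*(z-c[2])/d[2]
def proj(cam,X):
    K,R,t=P(cam); q=(R@np.atleast_2d(X).T).T+t; q=q@K.T; return q[:,:2]/q[:,2:]
def snap(cam,name,scale=1.5,crop=None):
    im=np.asarray(arm.camera(cam))[:,:,::-1]
    if crop: u0,v0,u1,v1=crop; im=im[v0:v1,u0:u1]
    im=cv2.resize(im,None,fx=scale,fy=scale,interpolation=cv2.INTER_CUBIC); cv2.imwrite("pics/"+name,im)
E
python3 - <<'E'
from h import *
for c in ("top","scene"):
    snap(c,c+"1.png")
    K,R,t=P(c); print(c,K[0,0],"pos",(-R.T@t).round(3),"axis",R[2].round(2))
    for n in ("sharpener_grip","board","catch","knife","tumbler","honey_jar","masking_tape","orange_cup","spice_jar"):
        for d in arm.recognise(n,c)[:2]:
            e=d["extent"]; print(n,round(d["score"],2),np.round(e),ray(c,e[0],e[1],0.02).round(3))
s=arm.get_state(); print(s)
E
```

```text
top 359.1015645653775 pos [ 0.326 -0.117  1.503] axis [ 0.15 -0.02 -0.99]
sharpener_grip 0.8 [137. 206.  49.  26.] [0.475 0.312 0.02 ]
board 0.86 [239. 197.  74.  57.] [ 0.513 -0.108  0.02 ]
catch 0.65 [240. 189.   7.  13.] [ 0.545 -0.111  0.02 ]
knife 0.81 [325. 198.  16.  70.] [ 0.506 -0.468  0.02 ]
tumbler 0.61 [178. 155.  20.  24.] [0.69  0.149 0.02 ]
honey_jar 0.93 [130. 155.  19.  26.] [0.693 0.352 0.02 ]
masking_tape 0.69 [359. 225.  25.  20.] [ 0.394 -0.602  0.02 ]
orange_cup 0.71 [359. 190.  23.  24.] [ 0.542 -0.609  0.02 ]
orange_cup 0.21 [159. 154.  16.  19.] [0.694 0.231 0.02 ]
spice_jar 0.55 [158. 152.  16.  17.] [0.703 0.233 0.02 ]
scene 361.00799772991445 pos [-0.046  0.515  1.054] axis [ 0.43 -0.5  -0.75]
sharpener_grip 0.79 [167. 301.  56.  60.] [0.468 0.333 0.02 ]
board 0.85 [251. 211.  88.  79.] [ 0.496 -0.088  0.02 ]
catch 0.44 [245. 201.  13.  11.] [ 0.546 -0.112  0.02 ]
knife 0.68 [310. 160.  52.  32.] [ 0.484 -0.444  0.02 ]
tumbler 0.9 [168. 223.  27.  30.] [0.688 0.139 0.02 ]
honey_jar 0.84 [120. 256.  32.  37.] [0.706 0.329 0.02 ]
honey_jar 0.64 [146. 234.  18.  26.] [0.709 0.222 0.02 ]
masking_tape 0.67 [350. 151.  18.  19.] [ 0.384 -0.599  0.02 ]
spice_jar 0.69 [147. 234.  15.  23.] [0.706 0.217 0.02 ]
{'time_s': 1.0, 'joints': array([-1.40629388e+00,  3.80568951e-01,  1.29740579e+00, -2.40102480e-05,
        1.46362918e+00, -2.15328646e-01]), 'qd': array([ 0.00126724,  0.00178848, -0.00134251,  0.00076191,  0.00013976,
        0.0012328 ]), 'joint_efforts': array([-1.07293567e-03, -4.37808645e+01, -2.24732709e+01,  7.12022418e-02,
        3.14127852e-02, -1.50758228e-05]), 'position': array([ 0.2038914 , -0.51077673,  0.20766313]), 'orientation': array([ 9.82019939e-01,  1.88777221e-01, -1.17891869e-05, -5.93711623e-06]), 'force': array([-0.61482627,  0.42682382,  0.77940088]), 'torque': array([ 0.01377038, -0.0160272 , -0.03530328]), 'grip_force': 0.0, 'finger_gap': 0.08796053550627721}
```

View pics/top1.png

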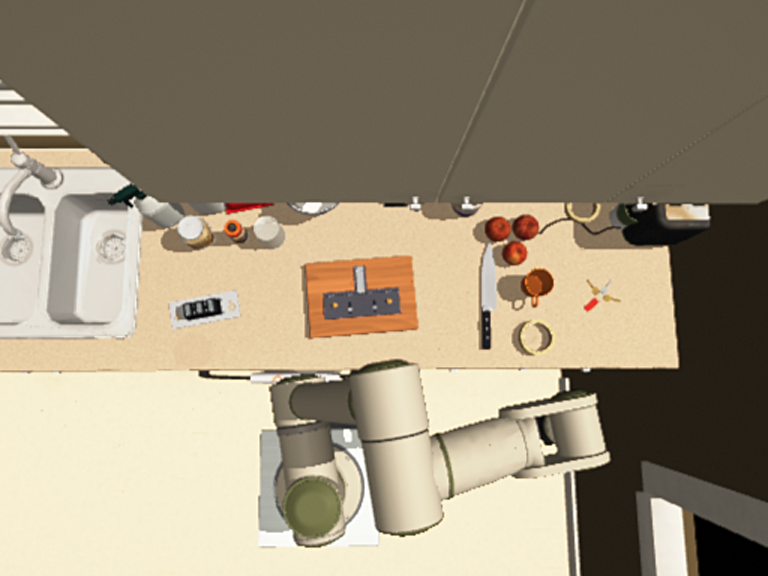

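View pics/scene1.png

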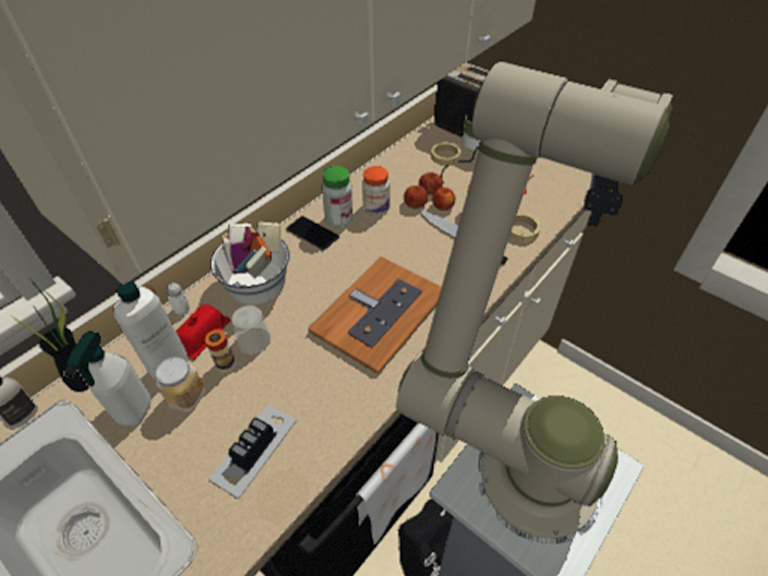

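The top view shows the sharpener at px (137,206) and the board at (240,197), with its strip, two brass heads and the catch on the far side. The scene view agrees, with the sharpener at (168,300) and the board at (250,210). Next I'll zoom in on both.

```bash
cat > z.py <<'E'
from h import *
t=np.asarray(arm.camera("top"))[:,:,::-1]; s=np.asarray(arm.camera("scene"))[:,:,::-1]
def c(im,u,v,w,h,k): return cv2.resize(im[v:v+h,u:u+w],None,fx=k,fy=k,interpolation=cv2.INTER_CUBIC)
a=c(t,107,187,57,40,7); b=c(t,200,168,80,60,5); d=c(s,137,267,66,66,4.5); e=c(s,202,168,96,80,4)
out=np.zeros((600,800,3),np.uint8)
for im,(x,y) in ((a,(0,0)),(b,(400,0)),(d,(0,300)),(e,(400,300))):
    im=im[:300,:400]; out[y:y+im.shape[0],x:x+im.shape[1]]=im
cv2.imwrite("pics/zoom1.png",out)
E
python3 z.py
```

```text
(no output)
```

View pics/zoom1.png

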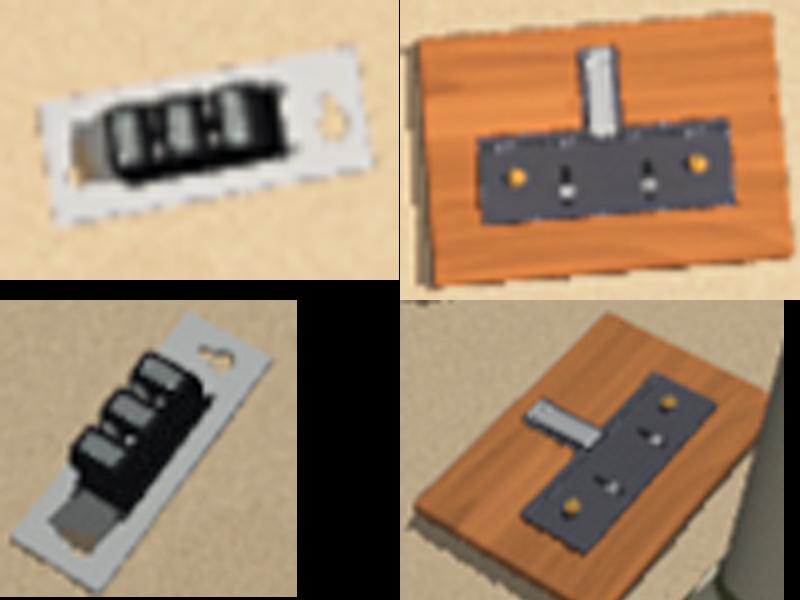

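The keyhole slots point away from the robot, so the sharpener already faces the right way. Both objects are turned by a few degrees. I'll fit metric rectangles to them.

```bash
cat > m.py <<'E'
from h import *
def rect(im,cam,x0,y0,x1,y1,z,s=2000):
    # metric top-down image: col = (y1-y)*s, row=(x1-x)*s
    W,H=int((y1-y0)*s),int((x1-x0)*s)
    c=np.array([[x1,y1,z],[x1,y0,z],[x0,y0,z],[x0,y1,z]])
    M=cv2.getPerspectiveTransform(proj(cam,c).astype(np.float32),np.float32([[0,0],[W,0],[W,H],[0,H]]))
    return cv2.warpPerspective(im,M,(W,H),flags=cv2.INTER_CUBIC)
def box(mask,x1,y1,s=2000):
    mask=cv2.morphologyEx(mask,cv2.MORPH_OPEN,np.ones((9,9),np.uint8))
    cs,_=cv2.findContours(mask,cv2.RETR_EXTERNAL,cv2.CHAIN_APPROX_NONE); k=max(cs,key=cv2.contourArea)
    (u,v),(w,h),a=cv2.minAreaRect(k); p=cv2.boxPoints(((u,v),(w,h),a))
    e=max([p[1]-p[0],p[2]-p[1]],key=np.linalg.norm); d=np.array([-e[1],-e[0]]); d*=np.sign(d[1])
    return (x1-v/s,y1-u/s),(w/s,h/s),np.arctan2(-d[0],d[1])
for cam in ("top","scene"):
    im=np.asarray(arm.camera(cam))[:,:,::-1].copy()
    r=rect(im,cam,.38,.17,.58,.45,.0035); hsv=cv2.cvtColor(r,cv2.COLOR_BGR2HSV)
    m=((hsv[...,1]<45)|(hsv[...,2]<70)).astype(np.uint8)*255
    m=cv2.morphologyEx(m,cv2.MORPH_CLOSE,np.ones((25,25),np.uint8))
    print(cam,"plate",box(m,.58,.45)); cv2.imwrite(f"pics/pl_{cam}.png",np.hstack([r,cv2.merge([m]*3)])[::2,::2])
    r=rect(im,cam,.36,-.32,.68,.10,.02); hsv=cv2.cvtColor(r,cv2.COLOR_BGR2HSV)
    m=((hsv[...,1]>125)&(hsv[...,0]<22)&(hsv[...,2]>110)).astype(np.uint8)*255
    m=cv2.morphologyEx(m,cv2.MORPH_CLOSE,np.ones((25,25),np.uint8))
    print(cam,"board",box(m,.68,.10))
    r=rect(im,cam,.42,-.24,.60,.02,.025); g=cv2.cvtColor(r,cv2.COLOR_BGR2HSV)
    m=((g[...,2]<105)&(g[...,1]<110)).astype(np.uint8)*255
    m=cv2.morphologyEx(m,cv2.MORPH_CLOSE,np.ones((35,35),np.uint8)); print(cam,"strip",box(m,.60,.02)); 
    r2=rect(im,cam,.42,-.24,.60,.02,.032); g=cv2.cvtColor(r2,cv2.COLOR_BGR2HSV)
    m2=((g[...,1]>120)&(g[...,2]>100)).astype(np.uint8)
    n,l,st,ce=cv2.connectedComponentsWithStats(m2)
    print([(round(.60-c[1]/2000,4),round(.02-c[0]/2000,4),s[4]) for s,c in zip(st,ce) if 150<s[4]<2500])
E
python3 m.py
```

```text
top plate ((0.47835385894775384, 0.32249993133544924), (0.07770232391357422, 0.19155528259277343), np.float32(0.18255977))
top board ((0.5119504699707031, -0.1127646026611328), (0.2095537567138672, 0.29959725952148436), np.float32(0.08001729))
top strip ((0.4963536758422851, -0.11309582519531249), (0.08186553192138672, 0.2079594268798828), np.float32(0.083407424))
[(np.float64(0.4972), np.float64(-0.1893), np.int32(650)), (np.float64(0.4862), np.float64(-0.0403), np.int32(623))]
scene plate ((0.47812155914306637, 0.3222329406738281), (0.08236421203613281, 0.1926533203125), np.float32(0.18216835))
scene board ((0.5086261901855469, -0.11172550964355468), (0.20886283874511719, 0.2980732116699219), np.float32(0.07650544))
scene strip ((0.5218936004638671, -0.11067050170898436), (0.14073283386230467, 0.21149143981933594), np.float32(0.07628493))
[(np.float64(0.4948), np.float64(-0.1887), np.int32(478)), (np.float64(0.484), np.float64(-0.0398), np.int32(561))]
```

```bash
cat > g.py <<'E'
from h import *
import sys
def go(x,y,z,yaw):
    s=arm.get_state(); p=np.array(s["position"]); q=s["orientation"]; a=2*np.arctan2(q[1],q[0])
    X=np.array([np.cos(a),np.sin(a)]); Y=np.array([np.sin(a),-np.cos(a)]); d=np.array([x,y])-p[:2]
    yy=a-np.pi/2; dyaw=(yaw-yy+np.pi/2)%np.pi-np.pi/2
    print("pos",(p*1000).round(1),"tooly yaw",round(((yy+np.pi/2)%np.pi)-np.pi/2,4),"F",np.round(s["force"],1),"gap",round(s["finger_gap"],4),"t",s["time_s"],"tilt",np.round(q[2:],4))
    print("shift mm",(d@X*1000).round(1),(d@Y*1000).round(1),round((p[2]-z)*1000,1),"twist",round(-dyaw,4))
go(*map(float,sys.argv[1:5]))
E
```

Emit:
play_rows(
  series=[
    {"linear": [38,-45,0],"twist": -0.09},
    {"linear": [76,-90,0],"twist": -0.18},
    {"linear": [114,-135,0],"twist": -0.27},
    {"linear": [152,-180,0],"twist": -0.36},
    {"linear": [190,-225,0],"twist": -0.45},
  ],
  jaw=0,
  squeeze=30,
)

```text
time_s: 1.82
position: [0.2972, -0.2296, 0.2078]
orientation: [0.915, 0.404, 0.0, 0.0]
force: [2.1, -0.4, 0.5]
finger_gap: 0.0882
grip_force: 0.0
```

```bash
python3 g.py .4782 .3224 .13 .1823
```

```text
pos [ 297.2 -229.6  207.8] tooly yaw -0.7387 F [ 2.1 -0.4  0.5] gap 0.0882 t 1.825 tilt [0.0002 0.0003]
shift mm 530.0 -237.9 77.8 twist -0.921
```

Emit:
play_rows(
  series=[
    {"linear": [53,-24,0],"twist": -0.1},
    {"linear": [106,-48,0],"twist": -0.2},
    {"linear": [159,-72,0],"twist": -0.3},
    {"linear": [212,-95,0],"twist": -0.4},
    {"linear": [265,-119,0],"twist": -0.5},
  ],
)

```text
time_s: 2.45
position: [0.3884, 0.0464, 0.208]
orientation: [0.786, 0.618, 0.0, 0.0]
force: [0.4, -0.2, -0.2]
finger_gap: 0.0881
grip_force: 0.0
```

```bash
python3 g.py .4782 .3224 .13 .1823
```

```text
pos [388.4  46.4 208. ] tooly yaw -0.2377 F [ 0.4 -0.2 -0.2] gap 0.0881 t 2.45 tilt [0.0003 0.0005]
shift mm 289.4 22.2 78.0 twist -0.42
```

Emit:
play_rows(
  series=[
    {"linear": [58,4,0],"twist": -0.1},
    {"linear": [116,8,10],"twist": -0.2},
    {"linear": [174,13,25],"twist": -0.3},
    {"linear": [232,18,50],"twist": -0.4},
    {"linear": [288,22,70],"twist": -0.42},
  ],
)

```text
time_s: 3.08
position: [0.4784, 0.3209, 0.1368]
orientation: [0.64, 0.768, -0.0, 0.0]
force: [1.1, 0.3, -0.0]
finger_gap: 0.0883
grip_force: 0.0
```

Emit:
play_rows(
  series=[
    {"linear": [0,0,0],"twist": 0},
    {"linear": [0,0,0],"twist": 0},
  ],
)

```text
time_s: 3.32
position: [0.478, 0.3185, 0.1378]
orientation: [0.641, 0.767, -0.0, 0.0]
force: [0.2, -0.3, -0.1]
finger_gap: 0.0879
grip_force: 0.0
```

```bash
python3 g.py .4782 .3224 .014 .1823; python3 - <<'E'
from h import *
snap("scene","over.png",6,(110,210,230,310))
E
```

```text
pos [478.  318.5 137.8] tooly yaw 0.179 F [ 0.2 -0.3 -0.1] gap 0.0879 t 3.325 tilt [-0.0001  0.0001]
shift mm 3.8 0.9 123.8 twist -0.0033
```

View pics/over.png

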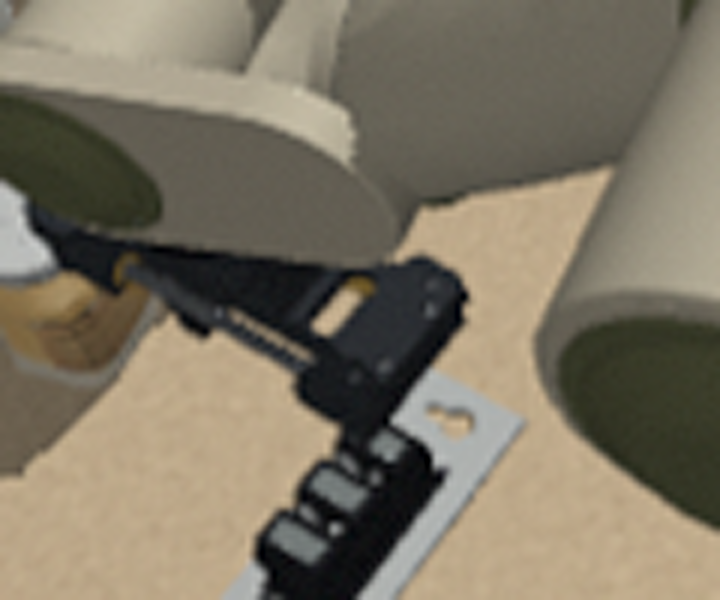

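The open gripper is above the sharpener, with its fingers straddling the housing at about px (170,275). The path down is clear.

Emit:
play_rows(
  series=[
    {"linear": [4,1,40],"twist": -0.003},
    {"linear": [4,1,80],"twist": -0.003},
    {"linear": [4,1,105],"twist": -0.003},
    {"linear": [4,1,118],"twist": -0.003},
    {"linear": [4,1,123],"twist": -0.003},
  ],
)

```text
time_s: 4.0
position: [0.4788, 0.3225, 0.0151]
orientation: [0.64, 0.768, 0.0, 0.0]
force: [0.4, -0.7, -0.0]
finger_gap: 0.088
grip_force: 0.0
```

Emit:
play_rows(
  series=[
    {"linear": [0,0,0]},
    {"linear": [0,0,0]},
    {"linear": [0,0,0]},
    {"linear": [0,0,0]},
    {"linear": [0,0,0]},
  ],
  jaw=1,
  squeeze=20,
)

```text
schema error: expected keys linear, twist
```

```bash
python3 g.py .4782 .3224 .014 .1823
```

```text
pos [478.8 322.5  15.1] tooly yaw 0.1811 F [ 0.4 -0.7 -0. ] gap 0.088 t 4.0 tilt [0.0003 0.0002]
shift mm 0.0 -0.6 1.1 twist -0.0012
```

Emit:
play_rows(
  series=[
    {"linear": [0,0,0],"twist": 0},
    {"linear": [0,0,0],"twist": 0},
    {"linear": [0,0,0],"twist": 0},
    {"linear": [0,0,0],"twist": 0},
    {"linear": [0,0,0],"twist": 0},
  ],
  jaw=1,
  squeeze=25,
)

```text
time_s: 4.62
position: [0.4781, 0.323, 0.0147]
orientation: [0.64, 0.768, -0.0, -0.0]
force: [-3.8, -1.0, 1.6]
finger_gap: 0.04
grip_force: 1.5
```

Emit:
play_rows(
  series=[
    {"linear": [0,0,0],"twist": 0},
    {"linear": [0,0,0],"twist": 0},
    {"linear": [0,0,0],"twist": 0},
  ],
  jaw=1,
  squeeze=50,
)

```text
time_s: 5.0
position: [0.4781, 0.323, 0.0147]
orientation: [0.64, 0.768, -0.0, -0.0]
force: [-2.1, -1.6, 3.3]
finger_gap: 0.0392
grip_force: 50.0
```

```bash
python3 g.py .4782 .3224 .014 .1823
```

```text
pos [478.1 323.   14.7] tooly yaw 0.1821 F [-2.1 -1.6  3.3] gap 0.0392 t 5.0 tilt [-0.0002 -0.0002]
shift mm -0.6 -0.1 0.7 twist -0.0002
```

Emit:
play_rows(
  series=[
    {"linear": [0,0,-5],"twist": 0},
    {"linear": [0,0,-25],"twist": 0},
    {"linear": [0,0,-55],"twist": 0},
    {"linear": [0,0,-85],"twist": 0},
    {"linear": [-10,0,-100],"twist": 0},
  ],
)

```text
time_s: 5.62
position: [0.4805, 0.3132, 0.1158]
orientation: [0.64, 0.769, 0.001, 0.0]
force: [-0.5, -0.6, -5.5]
finger_gap: 0.0391
grip_force: 50.0
```

```bash
python3 g.py .4984 -.1126 .085 .077
```

```text
pos [480.5 313.2 115.8] tooly yaw 0.1829 F [-0.5 -0.6 -5.5] gap 0.0391 t 5.625 tilt [0.0007 0.0004]
shift mm -422.0 -59.9 30.8 twist 0.1059
```

Emit:
play_rows(
  series=[
    {"linear": [-30,-4,0],"twist": 0.01},
    {"linear": [-80,-11,0],"twist": 0.025},
    {"linear": [-135,-19,0],"twist": 0.04},
    {"linear": [-190,-27,0],"twist": 0.055},
    {"linear": [-245,-35,0],"twist": 0.07},
  ],
)

```text
time_s: 6.25
position: [0.4896, 0.0636, 0.1141]
orientation: [0.667, 0.745, -0.0, -0.0]
force: [1.3, -0.1, -5.0]
finger_gap: 0.0392
grip_force: 50.0
```

Emit:
play_rows(
  series=[
    {"linear": [-53,-5,0],"twist": 0.01},
    {"linear": [-103,-11,0],"twist": 0.02},
    {"linear": [-143,-14,10],"twist": 0.03},
    {"linear": [-165,-17,20],"twist": 0.036},
    {"linear": [-174,-18,30],"twist": 0.036},
  ],
)

```text
time_s: 6.88
position: [0.4911, -0.1104, 0.0837]
orientation: [0.68, 0.733, -0.0, -0.0]
force: [-0.4, 0.2, -4.6]
finger_gap: 0.0392
grip_force: 50.0
```

```bash
python3 g.py .4984 -.1126 .065 .077
```

```text
pos [ 491.1 -110.4   83.7] tooly yaw 0.0741 F [-0.4  0.2 -4.6] gap 0.0392 t 6.875 tilt [-0.0002 -0.0005]
shift mm -2.7 7.1 18.7 twist -0.0029
```

Emit:
play_rows(
  series=[
    {"linear": [-1,3,6],"twist": -0.003},
    {"linear": [-3,7,13],"twist": -0.003},
    {"linear": [-3,7,19],"twist": -0.003},
    {"linear": [-3,7,19],"twist": -0.003},
  ],
)

```text
time_s: 7.38
position: [0.4987, -0.1109, 0.0652]
orientation: [0.678, 0.735, -0.0, -0.001]
force: [-0.1, -0.3, -5.5]
finger_gap: 0.039
grip_force: 50.0
```

```bash
python3 g.py .4984 -.1126 .05 .077; python3 - <<'E'
from h import *
t=np.asarray(arm.camera("top"))[160:235,195:290,::-1]; s=np.asarray(arm.camera("scene"))[160:250,195:300,::-1]
o=np.zeros((600,800,3),np.uint8)
a=cv2.resize(t,(400,316),interpolation=cv2.INTER_CUBIC); b=cv2.resize(s,(700,600),interpolation=cv2.INTER_CUBIC)[:, :]
a=cv2.resize(t,(400,316),interpolation=cv2.INTER_CUBIC); b=cv2.resize(s,(400,343),interpolation=cv2.INTER_CUBIC)
o[:316,:400]=a; o[:343,400:]=b; cv2.imwrite("pics/hov.png",o[:345])
E
```

```text
pos [ 498.7 -110.9   65.2] tooly yaw 0.0798 F [-0.1 -0.3 -5.5] gap 0.039 t 7.375 tilt [-0.0001 -0.0005]
shift mm -1.7 -0.4 15.2 twist 0.0028
```

View pics/hov.png

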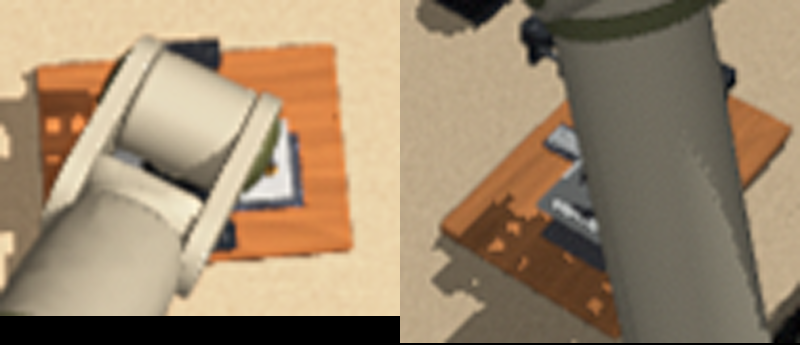

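Through the right-hand keyhole, at top px (259,200), brass is visible, so the alignment is close. I'll lower slowly now.

Emit:
play_rows(
  series=[
    {"linear": [-1.7,-0.3,5],"twist": 0.003},
    {"linear": [-1.7,-0.3,10],"twist": 0.003},
    {"linear": [-1.7,-0.3,14],"twist": 0.003},
    {"linear": [-1.7,-0.3,15],"twist": 0.003},
    {"linear": [-1.7,-0.3,15],"twist": 0.003},
  ],
)

```text
time_s: 8.1
position: [0.4988, -0.1132, 0.0506]
orientation: [0.68, 0.733, -0.0, -0.0]
force: [-0.2, -0.1, -4.6]
finger_gap: 0.0388
grip_force: 50.0
```

Emit:
play_rows(
  series=[
    {"linear": [0,0,0.7],"twist": 0},
    {"linear": [0,0,1.4],"twist": 0},
    {"linear": [0,0,2.1],"twist": 0},
    {"linear": [0,0,2.8],"twist": 0},
    {"linear": [0,0,2.8],"twist": 0},
  ],
)

```text
time_s: 8.72
position: [0.4987, -0.1132, 0.0478]
orientation: [0.68, 0.733, -0.0, -0.0]
force: [-0.7, 0.4, -5.2]
finger_gap: 0.039
grip_force: 50.0
```

```bash
python3 g.py .4984 -.1126 .0397 .077
```

```text
pos [ 498.7 -113.2   47.8] tooly yaw 0.076 F [-0.7  0.4 -5.2] gap 0.039 t 8.725 tilt [-0. -0.]
shift mm 0.6 -0.3 8.1 twist -0.001
```

Emit:
play_rows(
  series=[
    {"linear": [0,0,0.7],"twist": 0},
    {"linear": [0,0,1.4],"twist": 0},
    {"linear": [0,0,1.4],"twist": 0},
  ],
)

```text
time_s: 9.1
position: [0.4987, -0.1132, 0.0464]
orientation: [0.68, 0.733, -0.0, -0.0]
force: [1.1, 0.0, -5.3]
finger_gap: 0.0392
grip_force: 50.0
```

Emit:
play_rows(
  series=[
    {"linear": [0,0,0.7],"twist": 0},
    {"linear": [0,0,1.4],"twist": 0},
    {"linear": [0,0,1.4],"twist": 0},
  ],
)

```text
time_s: 9.48
position: [0.4987, -0.1132, 0.045]
orientation: [0.68, 0.733, -0.0, -0.0]
force: [-0.0, 0.4, -5.2]
finger_gap: 0.0388
grip_force: 50.0
```

```bash
python3 g.py .4984 -.1126 .0397 .077
```

```text
pos [ 498.7 -113.2   45. ] tooly yaw 0.076 F [-0.   0.4 -5.2] gap 0.0388 t 9.475 tilt [-0.     -0.0001]
shift mm 0.6 -0.3 5.3 twist -0.001
```

Emit:
play_rows(
  series=[
    {"linear": [0,0,0.8],"twist": 0},
    {"linear": [0,0,1.6],"twist": 0},
    {"linear": [0,0,2.4],"twist": 0},
    {"linear": [0,0,3.2],"twist": 0},
    {"linear": [0,0,3.2],"twist": 0},
  ],
)

```text
time_s: 10.1
position: [0.4988, -0.1132, 0.0418]
orientation: [0.68, 0.733, -0.0, 0.0]
force: [-0.0, 0.1, -4.9]
finger_gap: 0.0394
grip_force: 50.0
```

Emit:
play_rows(
  series=[
    {"linear": [0,0,0.5],"twist": 0},
    {"linear": [0,0,1.0],"twist": 0},
    {"linear": [0,0,1.5],"twist": 0},
    {"linear": [0,0,1.5],"twist": 0},
  ],
)

```text
time_s: 10.6
position: [0.4987, -0.1132, 0.0403]
orientation: [0.68, 0.733, -0.0, -0.0]
force: [-0.0, -0.1, -3.2]
finger_gap: 0.0392
grip_force: 50.0
```

```bash
python3 g.py .4984 -.1126 .0397 .077
```

```text
pos [ 498.7 -113.2   40.3] tooly yaw 0.076 F [-0.  -0.1 -3.2] gap 0.0392 t 10.6 tilt [-0. -0.]
shift mm 0.6 -0.3 0.6 twist -0.001
```

Emit:
play_rows(
  series=[
    {"linear": [0,0,0.4],"twist": 0},
    {"linear": [0,0,0.7],"twist": 0},
    {"linear": [0,0,0.7],"twist": 0},
  ],
)

```text
time_s: 10.98
position: [0.4988, -0.1132, 0.0398]
orientation: [0.68, 0.733, 0.0, 0.0]
force: [0.0, 0.8, -2.6]
finger_gap: 0.0395
grip_force: 50.0
```

Emit:
play_rows(
  series=[
    {"linear": [0,0,0.3],"twist": 0},
    {"linear": [0,0,0.3],"twist": 0},
    {"linear": [0,0,0.3],"twist": 0},
  ],
)

```text
time_s: 11.35
position: [0.4989, -0.1132, 0.0397]
orientation: [0.68, 0.733, 0.0, 0.0]
force: [-1.4, 1.9, 4.8]
finger_gap: 0.0392
grip_force: 50.0
```

Emit:
play_rows(
  series=[
    {"linear": [0,-0.5,-0.2],"twist": 0},
    {"linear": [0,-1.5,-0.2],"twist": 0},
    {"linear": [0,-2.5,-0.2],"twist": 0},
    {"linear": [0,-3.5,-0.2],"twist": 0},
    {"linear": [0,-3.5,-0.2],"twist": 0},
  ],
)

```text
time_s: 11.98
position: [0.4954, -0.1137, 0.0397]
orientation: [0.68, 0.733, 0.0, 0.0]
force: [1.7, -1.0, 3.8]
finger_gap: 0.0391
grip_force: 50.0
```

```bash
python3 g.py .4984 -.1126 .0397 .077
```

```text
pos [ 495.4 -113.7   39.7] tooly yaw 0.0759 F [ 1.7 -1.   3.8] gap 0.0391 t 11.975 tilt [0.     0.0004]
shift mm 0.9 3.0 0.0 twist -0.0011
```

Emit:
play_rows(
  series=[
    {"linear": [0,-1,-0.1],"twist": 0},
    {"linear": [0,-2,-0.1],"twist": 0},
    {"linear": [0,-3,-0.1],"twist": 0},
    {"linear": [0,-4,-0.1],"twist": 0},
    {"linear": [0,-4,-0.1],"twist": 0},
  ],
)

```text
time_s: 12.6
position: [0.4912, -0.1138, 0.0397]
orientation: [0.68, 0.733, -0.0, -0.0]
force: [0.8, 0.1, 4.0]
finger_gap: 0.0393
grip_force: 50.0
```

Emit:
play_rows(
  series=[
    {"linear": [0,-1,0],"twist": 0},
    {"linear": [0,-2,0],"twist": 0},
    {"linear": [0,-3,0],"twist": 0},
    {"linear": [0,-4,0],"twist": 0},
    {"linear": [0,-4,0],"twist": 0},
  ],
)

```text
time_s: 13.22
position: [0.4872, -0.1141, 0.0397]
orientation: [0.68, 0.733, -0.0, -0.0]
force: [1.9, 0.7, 5.7]
finger_gap: 0.0397
grip_force: 50.0
```

```bash
python3 g.py .4987 -.1132 .0397 .077
```

```text
pos [ 487.2 -114.1   39.7] tooly yaw 0.0759 F [1.9 0.7 5.7] gap 0.0397 t 13.225 tilt [-0. -0.]
shift mm 0.1 11.6 -0.0 twist -0.0011
```

Emit:
play_rows(
  series=[
    {"linear": [0,-0.6,-0.1],"twist": 0},
    {"linear": [0,-1.2,-0.1],"twist": 0},
    {"linear": [0,-1.8,-0.1],"twist": 0},
    {"linear": [0,-2.4,-0.1],"twist": 0},
    {"linear": [0,-2.8,-0.1],"twist": 0},
  ],
)

```text
time_s: 13.85
position: [0.4844, -0.1143, 0.0397]
orientation: [0.68, 0.733, -0.0, -0.0]
force: [1.9, -0.7, 4.6]
finger_gap: 0.0386
grip_force: 50.0
```

Emit:
play_rows(
  series=[
    {"linear": [0,-0.2,0],"twist": 0},
    {"linear": [0,-0.4,0],"twist": 0},
    {"linear": [0,-0.6,0],"twist": 0},
    {"linear": [0,-0.6,0],"twist": 0},
  ],
)

```text
time_s: 14.35
position: [0.4838, -0.1143, 0.0397]
orientation: [0.68, 0.733, -0.0, -0.0]
force: [3.2, 0.4, 3.0]
finger_gap: 0.0393
grip_force: 50.0
```

Emit:
play_rows(
  series=[
    {"linear": [0,-0.2,0],"twist": 0},
    {"linear": [0,-0.4,0],"twist": 0},
    {"linear": [0,-0.4,0],"twist": 0},
  ],
)

```text
time_s: 14.72
position: [0.4834, -0.1144, 0.0397]
orientation: [0.68, 0.733, -0.0, -0.0]
force: [2.5, -0.0, 3.6]
finger_gap: 0.0387
grip_force: 50.0
```

Emit:
play_rows(
  series=[
    {"linear": [0,-0.2,0],"twist": 0},
    {"linear": [0,-0.4,0],"twist": 0},
    {"linear": [0,-0.4,0],"twist": 0},
  ],
)

```text
time_s: 15.1
position: [0.483, -0.1144, 0.0397]
orientation: [0.68, 0.733, -0.0, -0.0]
force: [2.3, -0.2, 3.4]
finger_gap: 0.0392
grip_force: 50.0
```

Emit:
play_rows(
  series=[
    {"linear": [0,-0.2,0],"twist": 0},
    {"linear": [0,-0.4,0],"twist": 0},
    {"linear": [0,-0.4,0],"twist": 0},
  ],
)

```text
time_s: 15.48
position: [0.4826, -0.1144, 0.0397]
orientation: [0.68, 0.733, -0.0, -0.0]
force: [1.9, 0.2, 2.5]
finger_gap: 0.0393
grip_force: 50.0
```

Emit:
play_rows(
  series=[
    {"linear": [0,-0.2,0],"twist": 0},
    {"linear": [0,-0.4,0],"twist": 0},
    {"linear": [0,-0.4,0],"twist": 0},
  ],
)

```text
time_s: 15.85
position: [0.4822, -0.1145, 0.0397]
orientation: [0.68, 0.733, -0.0, -0.0]
force: [1.8, 0.1, 2.8]
finger_gap: 0.0392
grip_force: 50.0
```

Emit:
play_rows(
  series=[
    {"linear": [0,-0.2,0],"twist": 0},
    {"linear": [0,-0.4,0],"twist": 0},
    {"linear": [0,-0.4,0],"twist": 0},
  ],
)

```text
time_s: 16.23
position: [0.4818, -0.1145, 0.0397]
orientation: [0.68, 0.733, -0.0, -0.0]
force: [2.1, -0.1, 2.4]
finger_gap: 0.039
grip_force: 50.0
```

Emit:
play_rows(
  series=[
    {"linear": [0,-0.2,0],"twist": 0},
    {"linear": [0,-0.4,0],"twist": 0},
    {"linear": [0,-0.4,0],"twist": 0},
  ],
)

```text
time_s: 16.6
position: [0.4814, -0.1145, 0.0397]
orientation: [0.68, 0.733, -0.0, -0.0]
force: [1.1, 0.1, 1.8]
finger_gap: 0.0391
grip_force: 50.0
```

Emit:
play_rows(
  series=[
    {"linear": [0,-0.2,0],"twist": 0},
    {"linear": [0,-0.3,0],"twist": 0},
    {"linear": [0,-0.3,0],"twist": 0},
  ],
)

```text
time_s: 16.98
position: [0.4812, -0.1145, 0.0397]
orientation: [0.68, 0.733, 0.0, 0.0]
force: [2.0, -0.3, 0.6]
finger_gap: 0.0393
grip_force: 50.0
```

Emit:
play_rows(
  series=[
    {"linear": [0,-0.2,0],"twist": 0},
    {"linear": [0,-0.3,0],"twist": 0},
    {"linear": [0,-0.3,0],"twist": 0},
  ],
)

```text
time_s: 17.35
position: [0.4811, -0.1146, 0.0398]
orientation: [0.68, 0.733, 0.0, 0.0]
force: [3.4, 0.9, 0.3]
finger_gap: 0.0393
grip_force: 50.0
```

Emit:
play_rows(
  series=[
    {"linear": [0,-0.2,0],"twist": 0},
    {"linear": [0,-0.3,0],"twist": 0},
    {"linear": [0,-0.3,0],"twist": 0},
  ],
)

```text
time_s: 17.73
position: [0.4809, -0.1146, 0.0398]
orientation: [0.68, 0.733, 0.0, 0.0]
force: [4.9, 1.8, 0.5]
finger_gap: 0.039
grip_force: 50.0
```

Emit:
play_rows(
  series=[
    {"linear": [0,-0.15,0],"twist": 0},
    {"linear": [0,-0.3,0],"twist": 0},
    {"linear": [0,-0.3,0],"twist": 0},
  ],
)

```text
time_s: 18.1
position: [0.4808, -0.1146, 0.0398]
orientation: [0.68, 0.733, 0.0, 0.001]
force: [5.7, 1.4, -1.5]
finger_gap: 0.0392
grip_force: 50.0
```

```bash
python3 g.py .4987 -.1132 .0397 .077; python3 - <<'E'
from h import *
for c in ("top","scene"):
    arm.camera(c)
    print([(round(d["score"],2),np.round(d["extent"])) for d in arm.recognise("catch",c)[:2]])
E
```

```text
pos [ 480.8 -114.6   39.8] tooly yaw 0.0758 F [ 5.7  1.4 -1.5] gap 0.0392 t 18.1 tilt [0.0004 0.0005]
shift mm 0.1 17.9 0.1 twist -0.0012
[]
[]
```

Emit:
play_rows(
  series=[
    {"linear": [0,0.5,0],"twist": 0},
    {"linear": [0,0.9,0],"twist": 0},
    {"linear": [0,1.2,0],"twist": 0},
    {"linear": [0,1.5,0],"twist": 0},
    {"linear": [0,1.5,0],"twist": 0},
  ],
)

```text
time_s: 18.92
position: [0.4812, -0.1145, 0.0397]
orientation: [0.68, 0.733, -0.0, -0.001]
force: [-2.2, -0.6, 3.6]
finger_gap: 0.039
grip_force: 50.0
```

Emit:
play_rows(
  series=[
    {"linear": [0,0.2,0],"twist": 0},
    {"linear": [0,0.4,0],"twist": 0},
    {"linear": [0,0.4,0],"twist": 0},
  ],
)

```text
time_s: 19.3
position: [0.4819, -0.1143, 0.0397]
orientation: [0.68, 0.733, -0.0, -0.0]
force: [-2.0, 0.1, 3.6]
finger_gap: 0.0392
grip_force: 50.0
```

Emit:
play_rows(
  series=[
    {"linear": [0,0.2,0],"twist": 0},
    {"linear": [0,0.4,0],"twist": 0},
    {"linear": [0,0.4,0],"twist": 0},
  ],
)

```text
time_s: 19.68
position: [0.4825, -0.1143, 0.0397]
orientation: [0.68, 0.733, 0.0, -0.0]
force: [-2.3, 0.1, 3.3]
finger_gap: 0.0393
grip_force: 50.0
```

Emit:
play_rows(
  series=[
    {"linear": [0,0.2,0],"twist": 0},
    {"linear": [0,0.3,0],"twist": 0},
    {"linear": [0,0.3,0],"twist": 0},
  ],
)

```text
time_s: 20.05
position: [0.4828, -0.1144, 0.0397]
orientation: [0.68, 0.733, -0.0, -0.0]
force: [-2.9, -0.5, 3.7]
finger_gap: 0.0392
grip_force: 50.0
```

Emit:
play_rows(
  series=[
    {"linear": [0,0.15,0],"twist": 0},
    {"linear": [0,0.3,0],"twist": 0},
    {"linear": [0,0.3,0],"twist": 0},
  ],
)

```text
time_s: 20.42
position: [0.4828, -0.1144, 0.0397]
orientation: [0.68, 0.733, -0.0, -0.0]
force: [-3.8, -0.2, 5.0]
finger_gap: 0.0393
grip_force: 50.0
```

Emit:
play_rows(
  series=[
    {"linear": [0,0.15,0],"twist": 0},
    {"linear": [0,0.3,0],"twist": 0},
    {"linear": [0,0.3,0],"twist": 0},
  ],
)

```text
time_s: 20.8
position: [0.4829, -0.1144, 0.0397]
orientation: [0.68, 0.733, -0.0, -0.001]
force: [-6.1, -0.2, 6.3]
finger_gap: 0.0394
grip_force: 50.0
```

The plate is bearing on the catch. I'll pull a little harder and hold.

Emit:
play_rows(
  series=[
    {"linear": [0,0.2,-0.1],"twist": 0},
    {"linear": [0,0.4,-0.1],"twist": 0},
    {"linear": [0,0.6,-0.1],"twist": 0},
    {"linear": [0,0.6,-0.1],"twist": 0},
    {"linear": [0,0.6,-0.1],"twist": 0},
  ],
)

```text
time_s: 21.42
position: [0.4829, -0.1144, 0.0398]
orientation: [0.68, 0.734, -0.001, -0.001]
force: [-9.1, -1.3, 6.2]
finger_gap: 0.0393
grip_force: 50.0
```

Emit:
play_rows(
  series=[
    {"linear": [0,0.2,-0.1],"twist": 0},
    {"linear": [0,0.4,-0.1],"twist": 0},
    {"linear": [0,0.4,-0.1],"twist": 0},
    {"linear": [0,0.4,-0.1],"twist": 0},
  ],
)

```text
time_s: 21.92
position: [0.483, -0.1143, 0.0398]
orientation: [0.68, 0.734, -0.001, -0.001]
force: [-10.9, -2.1, 7.0]
finger_gap: 0.039
grip_force: 50.0
```

Emit:
play_rows(
  series=[
    {"linear": [0,-0.5,-0.1],"twist": 0},
    {"linear": [0,-1.0,-0.1],"twist": 0},
    {"linear": [0,-1.6,-0.1],"twist": 0},
    {"linear": [0,-1.6,-0.1],"twist": 0},
  ],
)

```text
time_s: 22.42
position: [0.4828, -0.1144, 0.0397]
orientation: [0.68, 0.733, -0.0, -0.0]
force: [-1.6, 0.0, -2.8]
finger_gap: 0.0394
grip_force: 50.0
```

Now I'll release with low squeeze, open the fingers, and rise straight up.

Emit:
play_rows(
  series=[
    {"linear": [0,0,0],"twist": 0},
    {"linear": [0,0,0],"twist": 0},
    {"linear": [0,0,0],"twist": 0},
    {"linear": [0,0,0],"twist": 0},
    {"linear": [0,0,0],"twist": 0},
  ],
  jaw=0,
  squeeze=5,
)

```text
time_s: 23.05
position: [0.4829, -0.1145, 0.0401]
orientation: [0.68, 0.733, 0.0, 0.0]
force: [-0.9, 0.3, -0.3]
finger_gap: 0.0866
grip_force: 0.0
```

Emit:
play_rows(
  series=[
    {"linear": [0,0,-5],"twist": 0},
    {"linear": [0,0,-15],"twist": 0},
    {"linear": [0,0,-40],"twist": 0},
    {"linear": [0,0,-80],"twist": 0},
    {"linear": [0,0,-130],"twist": 0},
  ],
)

```text
time_s: 23.68
position: [0.4824, -0.1142, 0.1717]
orientation: [0.68, 0.733, -0.0, -0.0]
force: [0.4, 0.3, 0.1]
finger_gap: 0.0886
grip_force: 0.0
```

Emit:
play_rows(
  series=[
    {"linear": [50,0,0],"twist": 0},
    {"linear": [100,0,0],"twist": 0},
    {"linear": [150,0,0],"twist": 0},
    {"linear": [200,0,0],"twist": 0},
    {"linear": [250,0,0],"twist": 0},
  ],
)

```text
time_s: 24.3
position: [0.4636, 0.1364, 0.1709]
orientation: [0.68, 0.733, 0.0, 0.0]
force: [1.2, -0.4, 0.3]
finger_gap: 0.0879
grip_force: 0.0
```

```bash
python3 z.py; mv pics/zoom1.png pics/end.png
```

```text
(no output)
```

View pics/end.png

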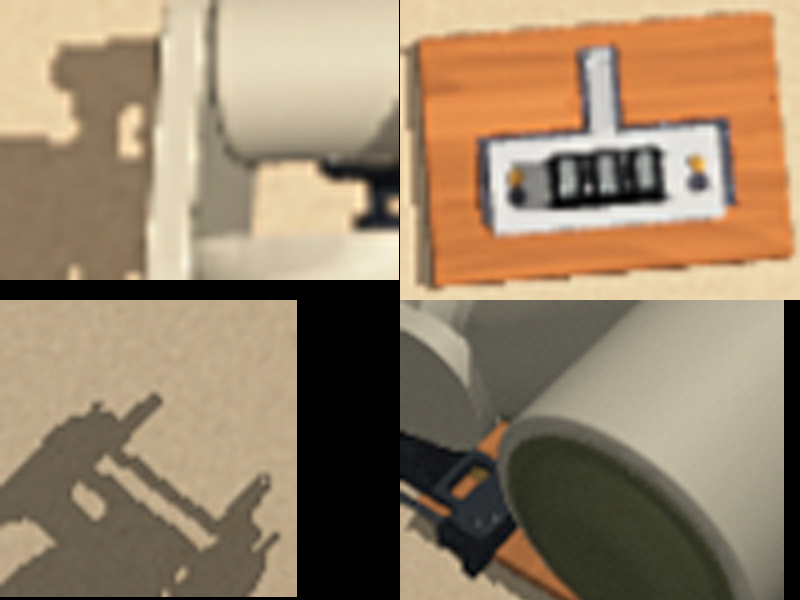

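In the top view the sharpener lies on the strip and both brass heads sit at the far ends of the keyhole slots, at about px (223,203) and (259,200). The catch is behind the plate, and the gripper is clear.

```bash
python3 -c "
from cell import arm
print(arm.finish_job())"
```

```text
the job is handed in; nothing more can be done
None
```

The knife sharpener is back on its board, drawn home onto the screws; it held on the spring catch when tugged with about 11 N, was released, and the job is handed in (no verdict was returned).

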